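# Slide the weight crate home into its bay

## Task

Push the tall wooden crate of pattern weights across the cutting table into the low plywood bay behind it, until it stands fully home, square and flat against the bay's back board. It is heavy and narrow, so push it with the fingers low down, on its skid base only, so that it slides and never tips; keep off its tall body and its handle, do not lift it, and leave the things standing around it where they are.

Things in the scene. Friction and masses are not known exactly. Their poses are not given: they have to be found in the camera images.
- crate: Heavy wooden crate, loose; this is its skid base, 130 deep (x) x 150 wide (y) x 45 high; whole crate about 1.6 kg, table friction about 0.6. Origin: centre of the underside. +x points away from the robot, within about 0.2 rad of the bay's x. Push the base's flat upright -x face (x = -65 mm): there the crate slides; pushed high on its tall body it tips.
- crate_top: Tall slatted body of the same crate, fixed on the base: 80 deep x 150 wide x 130 high (45 to 175 mm above the table), flush with the base's far side, set back 50 mm from its -x face. On top a steel bail handle (10 mm bar along y, 100 mm long, reaching 33 mm above the body). Not to be touched. Origin: centre of its underside, at x = +25, z = 45 mm of the crate.
- bay: Low plywood U fixed to the table, open to the robot, walls 45 high, 18 thick. Origin: on the table, where the crate's origin is when home. +x points into the bay; back board's face at x = +65 mm. Cheeks 174 apart (12 mm play each side), from x = 0 to the back board; flared lead-ins before them, about 220 apart at x = -35. Crate starts at x = -125 to -170 mm, y within 15 mm.
- weight_a: Loose steel block 70 x 40 x 40 mm, 0.87 kg, bystander about 0.22 m to the left (+y) of the crate's path. Origin: centre of its underside.
- weight_b: Loose steel block 70 x 40 x 40 mm, 0.87 kg, bystander about 0.23 m to the right (-y) of the bay. Origin: centre of its underside.
- cone: Loose upright white cone of thread on a rigid core, 58 mm across at the base, 115 mm high, bystander about 0.22 m to the right (-y) of the crate's path. Origin: centre of its underside.
- chalk: Loose white tailor's chalk disc, 48 mm across, 9 mm thick, bystander about 0.22 m to the left (+y) of the bay. Origin: centre of its underside.
Things that resemble listed ones, but are neither listed nor needed, are in the scene too. Of the things that look like the crate, take the one that is nearest to the robot's base at the start.

How it is judged (in metres and radians):
At the end, for the whole second after the job is handed in: The crate stands upright and at rest in the bay, its far face within 6 mm of the back board, square to the bay within 4 degrees and between the cheeks (x of crate in the frame of bay between -0.006 and 0.006 m and y of crate in the frame of bay between -0.02 and 0.02 m and angle between the x axis of crate and the x axis of bay, either way round below 0.07 rad and angle between crate's own z axis and vertical below 0.05 rad and height (world z) of crate below 0.008 m and linear speed of crate below 0.01 m/s); the robot touches nothing.
It fails at once if the crate tips (leans more than 0.2 rad, about 11 degrees) (angle between crate's own z axis and vertical above 0.2 rad).
It fails at once if the crate is lifted off the table (its underside centre more than 15 mm up) (height (world z) of crate above 0.015 m).
It fails at once if the fingers or the arm touch the crate's tall body (above the skid base) or its handle (over 2 N) (contact force between any of the fingers, the arm and crate_top above 2 N).
It fails at once if a bystander (steel weight, thread cone or chalk disc) is moved by more than 20 mm (distance of any of weight_a, weight_b, cone, chalk from where it was at the start of the episode above 0.02 m).
It also fails if it takes over 58 s, if anything falls off the work surface, if the arm or the gripper's body presses on something with over 40 N, if the wrist force passes 120 N, or if a joint passes its speed limit or range.

## Robot

A 7-joint arm with a two-finger parallel gripper is mounted at the origin on the work surface. World frame = base frame: x ahead of the robot, y to its left, z up, the work surface at z = 0. Lengths are in mm, angles in rad, forces in N, time in s.
With the tool pointing down it reaches from about 425 to 875 mm from the base axis. Payload 8.4 kg.
Tool frame: the origin (TCP) lies at the very end of the fingers, on their centre line; the grasp point (between the pads) lies 19 mm behind it; z points along the fingers, y is the direction in which the jaws open and shut (so a half turn about z gives the same grasp; the last joint's range is limited). The gripper opens to 85 mm and grips with 20 to 120 N. Pads are 22 mm wide; open, the fingers measure 114 mm over their backs; the gripper's body (76 mm by 85 mm) begins 54 mm behind the grasp point. The pads swing forward as they close: fully open they stand 13 mm farther back than shut.
Start: joints at [-1.25, 0.333, 0.04, 1.465, -0.013, 1.343, -0.059], TCP at [264.923, 593.531, 231.308] pointing down, gripper open.
Joint ranges: [-2.58, 2.58], [-0.38, 2.09], [-1.3, 1.39], [0.25, 2.4], [-1.5, 4.64], [0.08, 2.09], [-2.65, 2.65]. Speed limits (rad/s): [2.22, 2.22, 2.79, 2.79, 3.14, 3.14, 3.14].

## Interface

Orientations are given as a unit quaternion [w, x, y, z].
In Python, from station import state, capture, hand_in, find_in gives the robot as it stands. The module is installed in compiled form; this text tells all that it offers.
- The arm moves only by the tool step_arm, never from a script. Its argument "increments" is a list of rows, each an object with "grip": the finger opening in cm, from 0 to 8.54; "offset": the shift along the tool's x, y, z in cm, a list of three; "rot": the turn, a rotation vector about the tool's x, y, z in rad, a list of three. A call has 1 to 12 rows; each row is the pose to reach, as a shift and turn from the pose measured when the call began, along the tool's axes at that moment; what a row does not reach only later rows make up. A row lasts 1/10 s, in which the tool goes at most 50 mm and 8.59 degrees, less where a joint would pass 70% of its speed; a pose out of reach is approached as far as the arm can. A call with a gripper value outside its range is refused whole. The fingers move at their own pace and stop on an object; "squeeze" is the grip in N (left out, the last holds). Time passes only in rows, so rows that repeat a pose let the fingers close. It gives the time, the measured TCP pose, the force and the opening at its end, in the units of the state.
- state(): the state, without advancing time (a new reading comes with each control period).
- capture(name): name is "side" or "top" or "wrist"; returns a dict with "img" (400x640x3 uint8, red, green, blue), "camera_matrix" (3x3 intrinsics, pixels), "rvec" (rotation vector, rad) and "tvec" (3), from world to camera coordinates, as OpenCV has them. Camera axes: x right, y down, z forward; pixel columns grow to the right and rows downward; lengths in mm; the calibration is good to about 2 mm. A picture is of the moment at which its call begins. There is no depth.
- hand_in(): hands the job in, once; it reports no verdict.
Trained networks look in the newest picture that a camera, given by its name, has taken for a name from the list of things; names that differ only in an ending like _2 or _b are one class to them, and where a whole thing is asked for, a point or a joint stands for the part that bears it (a point fixed in the world has none). Each returns a list of dicts, best first, with "confidence" (0 to 1); they miss things now and then, are a little off and sometimes report something else, mostly with a low value. They report only what shows in the picture. A call takes as long as a camera call. They do not tell look-alikes from the thing itself.
- find_in(camera, target): "centre" ([x, y, z] in mm, in world coordinates, good to about 4 mm: the middle of the surface that is visible of it).
The state is a dict: "time_s": time; "qpos": joint angles; "qvel": joint speeds; "tau": joint torques, N m; "position": TCP position; "orientation": TCP orientation; "ft_force": force on the tool from outside, world axes, zero at the start; "wrist_torque": the same for the moment, N m; "opening": finger opening in mm.
Only numpy, scipy, OpenCV 4.12 (cv2) and the standard library are available. Lean on these libraries where they do the work, as an engineer would, in place of code of your own. Each camera call takes 0.05 s, during which the arm holds its last target. There are 200 camera calls.

## Working session

There is one attempt and no reset: what is moved stays moved. The work goes in short steps, Python scripts to look and compute and a tool call to move; the robot and the scene stay as the last step left them, time stands still between calls to the robot, and variables do not carry over. Pictures are saved under pics/ and viewed, about 8 in all and at most 12, crops included, and the job is handed in when it is done.

Besides the shell and the picture viewer there is one more tool, called after "Emit:" by a JSON object that holds its "api" and its "payload", one argument or row to a line. step_arm: Moves the arm, as the interface text tells. Its arguments: {"type":"object","properties":{"increments":{"type":"array"},"squeeze":{"type":"number"}},"required":["increments"]}

```bash
mkdir -p pics
python3 - <<'E'
from station import *
import cv2,numpy as np
s=state();print(s['time_s'],s['position'],s['orientation'],s['ft_force'],s['opening'])
for c in ['top','side']:
    d=capture(c);cv2.imwrite(f'pics/{c}0.png',d['img'][:,:,::-1])
    R=cv2.Rodrigues(np.array(d['rvec']))[0];print(c,d['camera_matrix'],(-R.T@np.array(d['tvec']).ravel()).round(),R[2].round(2))
    for t in ['crate','crate_top','bay','weight_a','cone','chalk']:
        print(t,[(np.round(x['centre']).tolist(),round(x['confidence'],2)) for x in find_in(c,t)])
E
```

```text
0.0 [264.7257022  593.12782385 230.41912638] [-1.28329247e-04  2.08327526e-01  9.78058772e-01 -8.14368435e-04] [-0.19380024  0.40256427  0.18199637] 85.4201838986117
top [[382.68071439   0.         320.82240989]
 [  0.         382.68071439 199.7616139 ]
 [  0.           0.           1.        ]] [ 427.   44. 1035.] [ 0.21 -0.01 -0.98]
crate [([712.0, 302.0, 179.0], 0.86), ([543.0, -68.0, 175.0], 0.72)]
crate_top [([557.0, -72.0, 179.0], 0.94)]
bay [([724.0, -52.0, 45.0], 0.73)]
weight_a [([718.0, -278.0, 42.0], 0.77), ([535.0, 133.0, 39.0], 0.62)]
cone [([579.0, -291.0, 63.0], 0.55)]
chalk [([621.0, 178.0, 11.0], 0.65)]
side [[391.82563335   0.         317.32884388]
 [  0.         391.82563335 198.68610544]
 [  0.           0.           1.        ]] [182. 159. 878.] [ 0.49 -0.13 -0.86]
crate [([524.0, -61.0, 127.0], 0.92), ([696.0, 313.0, 150.0], 0.86)]
crate_top [([701.0, 318.0, 169.0], 0.75), ([538.0, -60.0, 174.0], 0.64)]
bay [([733.0, -23.0, 50.0], 0.83)]
weight_a [([717.0, -279.0, 42.0], 0.8), ([530.0, 136.0, 39.0], 0.6)]
cone [([573.0, -289.0, 55.0], 0.94)]
chalk [([622.0, 180.0, 8.0], 0.66), ([531.0, 134.0, 41.0], 0.56)]
```

View pics/top0.png

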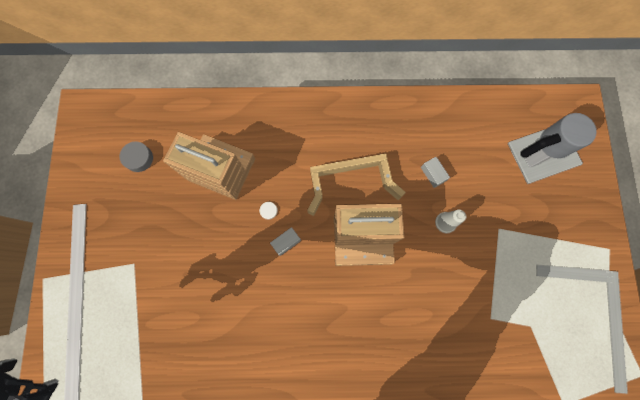

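View pics/side0.png

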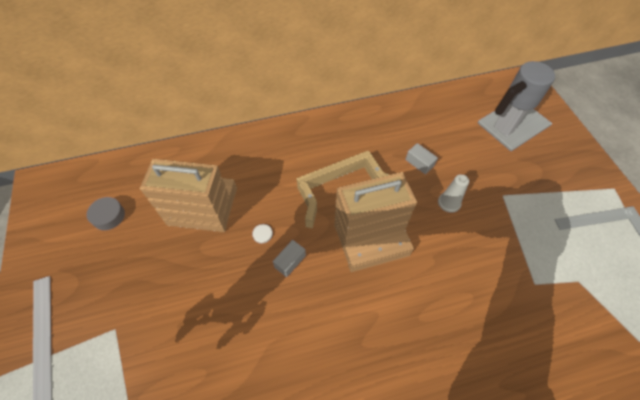

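The target crate is at about (370,235) in the top view, with the bay behind it at (350,175), yawed slightly left. The weights are at (286,242) and (435,171), the chalk at (268,210) and the cone at (452,218). The second crate at (205,160) is the look-alike. I'll zoom in to get corners.

Run:
```python
import cv2
i=cv2.imread('pics/top0.png')[140:275,290:430];cv2.imwrite('pics/topc.png',cv2.resize(i,None,fx=4.4,fy=4.4,interpolation=cv2.INTER_CUBIC))
i=cv2.imread('pics/side0.png')[145:280,290:425];cv2.imwrite('pics/sidec.png',cv2.resize(i,None,fx=4.4,fy=4.4,interpolation=cv2.INTER_CUBIC))
```

```text
(no output)
```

View pics/topc.png

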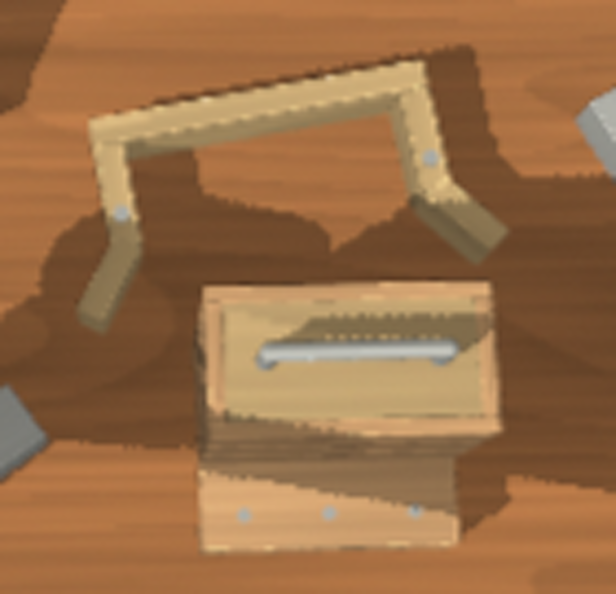

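```bash
cat > h.py <<'E'
import numpy as np,cv2
from scipy.optimize import least_squares
def fit(d,obj,px,x0):
    obj=np.array(obj,float);px=np.array(px,float)
    def pr(p):
        c,s=np.cos(p[2]),np.sin(p[2]);w=obj.copy()
        w[:,0]=p[0]+c*obj[:,0]-s*obj[:,1];w[:,1]=p[1]+s*obj[:,0]+c*obj[:,1]
        return cv2.projectPoints(w,np.array(d['rvec'],float),np.array(d['tvec'],float),np.array(d['camera_matrix']),None)[0].reshape(-1,2)
    r=least_squares(lambda p:(pr(p)-px).ravel(),x0,loss='soft_l1',x_scale=[1,1,.01])
    return r.x,(pr(r.x)-px).round(1)
BAY=[(83,105,45),(83,-105,45),(65,87,45),(65,-87,45),(0,87,45),(0,-87,45)]
CR=[(65,75,175),(65,-75,175),(-15,-75,175),(-15,75,175),(-65,75,45),(-65,-75,45)]
E
python3 - <<'E'
from h import *; from station import *
d=capture('top')
f=lambda L:np.array(L)/4.4+[290-.4,140-.4]
b,r=fit(d,BAY,f([(90,122),(422,62),(125,142),(396,95),(138,222),(415,195)]),[680,-50,.15]);print(b,r.tolist())
c,r=fit(d,CR,f([(203,288),(490,283),(500,430),(210,408),(200,548),(459,543)]),[520,-65,0]);print(c,r.tolist())
C,S=np.cos(b[2]),np.sin(b[2]);e=c[:2]-b[:2];print('crate in bay',C*e[0]+S*e[1],-S*e[0]+C*e[1],c[2]-b[2])
E
```

```text
[ 6.69966554e+02 -4.96035658e+01  1.57950811e-01] [[-0.8, -1.0], [-0.1, 0.1], [-1.0, -0.4], [0.7, -0.1], [0.1, 4.6], [1.3, 0.0]]
[ 5.39071004e+02 -7.17829533e+01  4.37465133e-03] [[0.2, -1.0], [0.2, -1.0], [0.1, 0.3], [-0.4, 6.5], [0.1, -0.0], [-0.2, 0.1]]
crate in bay -132.75482435511293 -1.3140944586209429 -0.15357615947019343
```

View pics/sidec.png

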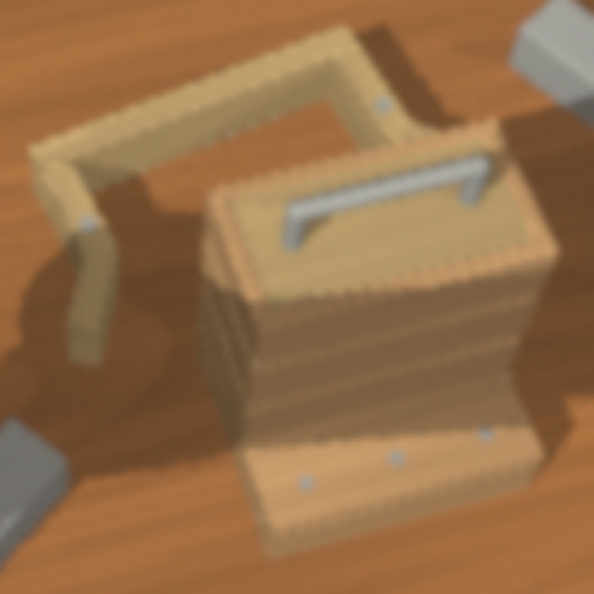

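```bash
cat >> h.py <<'E'
from scipy.spatial.transform import Rotation as Ro
def plan(s,T):
    "T: rows of world x,y,z,yaw -> offset cm, rot"
    q=s['orientation'];R0=Ro.from_quat([q[1],q[2],q[3],q[0]]);p=np.array(s['position'])
    for x,y,z,a in T:
        c,n=np.cos(a),np.sin(a);R=Ro.from_matrix([[-c,-n,0],[-n,c,0],[0,0,-1]])
        print((R0.inv().apply(np.array([x,y,z])-p)/10).round(2).tolist(),(R0.inv()*R).as_rotvec().round(3).tolist())
E
python3 - <<'E'
from h import *; from station import *
plan(state(),[(430,200,230,.004),(440,-77,230,.004)])
d=capture('side')
f=lambda L:np.array(L)/4.4+[290-.4,145-.4]
c,r=fit(d,CR,f([(210,188),(497,122),(558,252),(258,302),(268,535),(545,458)]),[520,-65,0]);print(c,r.tolist())
b,r=fit(d,BAY[:4],f([(30,150),(348,27),(78,168),(330,72)]),[680,-50,.15]);print(b,r.tolist())
E
```

```text
[-31.12, -29.21, 0.13] [0.0, -0.0, -0.424]
[-43.32, -54.1, 0.13] [0.0, -0.0, -0.424]
[ 5.38222927e+02 -7.18353542e+01 -3.99450285e-03] [[-0.7, -0.4], [0.2, -0.7], [0.5, 0.4], [-0.3, 5.8], [0.4, -1.1], [-0.2, 0.2]]
[ 6.66406924e+02 -5.14339964e+01  1.73858046e-01] [[0.1, 0.9], [-0.1, 0.6], [-1.5, -0.4], [1.4, -2.4]]
```

Emit:
{"api": "step_arm", "payload": {
  "increments": [
    {"grip": 8.5, "offset": [-3.5, -3.2, 0.1], "rot": [0, 0, -0.05]},
    {"grip": 8.5, "offset": [-7, -6.5, 0.1], "rot": [0, 0, -0.1]},
    {"grip": 8.5, "offset": [-10.5, -9.8, 0.1], "rot": [0, 0, -0.15]},
    {"grip": 8.5, "offset": [-14, -13, 0.1], "rot": [0, 0, -0.2]},
    {"grip": 8.5, "offset": [-17.5, -16.4, 0.1], "rot": [0, 0, -0.25]},
    {"grip": 8.5, "offset": [-21, -19.6, 0.1], "rot": [0, 0, -0.3]},
    {"grip": 8.5, "offset": [-24.5, -23, 0.1], "rot": [0, 0, -0.35]},
    {"grip": 8.5, "offset": [-28, -26.2, 0.1], "rot": [0, 0, -0.4]},
    {"grip": 8.5, "offset": [-31.1, -29.2, 0.1], "rot": [0, 0, -0.424]},
    {"grip": 8.5, "offset": [-32.9, -32.8, 0.1], "rot": [0, 0, -0.424]},
    {"grip": 8.5, "offset": [-34.6, -36.4, 0.1], "rot": [0, 0, -0.424]},
    {"grip": 8.5, "offset": [-36.4, -40, 0.1], "rot": [0, 0, -0.424]}
  ]
}}

```text
time_s: 2.0
position: [434.1, 78.3, 230.5]
orientation: [0.0, -0.002, 1.0, 0.0]
ft_force: [1.1, 0.6, 0.2]
opening: 85.0
```

Run:
```python
from h import *; from station import *
s=state();print(s['time_s'],s['position'],s['qpos'])
plan(s,[(435,-77,230,0),(438,-77,13,0)])
```

```text
2.0 [434.13766906  78.26193068 230.49975858] [-0.72000729 -0.12703137  0.40856944  1.96066582  0.05193254  1.29740442
  1.24644873]
[-0.02, -15.53, 0.04] [0.001, 0.0, 0.004]
[-0.31, -15.54, 21.74] [0.001, 0.0, 0.004]
```

Emit:
{"api": "step_arm", "payload": {
  "increments": [
    {"grip": 8.5, "offset": [0, -4, 0], "rot": [0, 0, 0]},
    {"grip": 8.5, "offset": [0, -8, 0], "rot": [0, 0, 0]},
    {"grip": 8.5, "offset": [0, -12, 0], "rot": [0, 0, 0]},
    {"grip": 8.5, "offset": [-0.3, -15.5, 0], "rot": [0, 0, 0]},
    {"grip": 8.5, "offset": [-0.3, -15.5, 3], "rot": [0, 0, 0]},
    {"grip": 8.5, "offset": [-0.3, -15.5, 7], "rot": [0, 0, 0]},
    {"grip": 8.5, "offset": [-0.3, -15.5, 10], "rot": [0, 0, 0]},
    {"grip": 8.5, "offset": [-0.3, -15.5, 13], "rot": [0, 0, 0]},
    {"grip": 8.5, "offset": [-0.3, -15.5, 16], "rot": [0, 0, 0]},
    {"grip": 8.5, "offset": [-0.3, -15.5, 18], "rot": [0, 0, 0]},
    {"grip": 8.5, "offset": [-0.3, -15.5, 18], "rot": [0, 0, 0]},
    {"grip": 8.5, "offset": [-0.3, -15.5, 18], "rot": [0, 0, 0]}
  ]
}}

```text
time_s: 3.2
position: [438.0, -76.9, 50.9]
orientation: [0.0, -0.002, 1.0, 0.0]
ft_force: [-0.6, -0.3, -0.1]
opening: 85.3
```

Run:
```python
from h import *; from station import *
s=state();print(s['time_s'],s['position'],s['qpos'],s['ft_force'])
cv2.imwrite('pics/m.png',np.hstack([cv2.resize(capture(c)['img'],(400,250)) if c=='wrist' else cv2.resize(capture(c)['img'][100:300,230:550],(400,250)) for c in('wrist','side')])[:,:,::-1])
plan(s,[(438,-76,13,0),(464,-73,13,0)])
```

```text
3.2 [437.976607   -76.85547146  50.94166873] [-0.56161483  0.10978627  0.67410771  2.17298    -0.08872806  0.88445687
  1.74034759] [-0.58611776 -0.27347095 -0.14890616]
[-0.0, 0.09, 3.79] [0.0, 0.0, 0.004]
[-2.6, 0.38, 3.79] [0.0, 0.0, 0.004]
```

View pics/m.png

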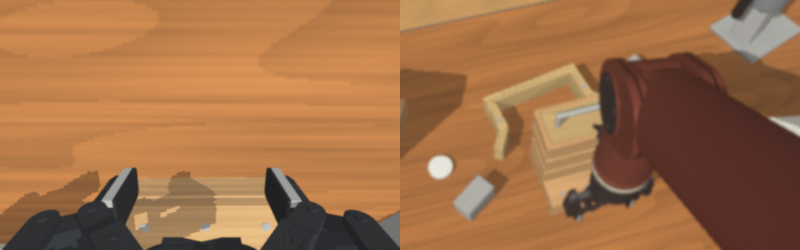

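Run:
```python
from h import *; from station import *
d=capture('side');R=cv2.Rodrigues(np.array(d['rvec']))[0];C=-R.T@np.array(d['tvec']).ravel()
for u in [(390,176),(406,176),(400,150),(405,235)]:
  r=R.T@np.linalg.inv(d['camera_matrix'])@np.array([*u,1.])
  print(u,[(C+r*(z-C[2])/r[2]).round().tolist() for z in(200,250,300,400)])
cv2.imwrite('pics/t1.png',cv2.resize(capture('top')['img'][120:320,260:480],None,fx=2.7,fy=2.7)[:,:,::-1])
```

```text
(390, 176) [[585.0, -107.0, 200.0], [555.0, -87.0, 250.0], [525.0, -67.0, 300.0], [466.0, -28.0, 400.0]]
(406, 176) [[576.0, -139.0, 200.0], [547.0, -117.0, 250.0], [518.0, -95.0, 300.0], [460.0, -51.0, 400.0]]
(400, 150) [[643.0, -152.0, 200.0], [609.0, -129.0, 250.0], [575.0, -106.0, 300.0], [507.0, -60.0, 400.0]]
(405, 235) [[450.0, -86.0, 200.0], [430.0, -68.0, 250.0], [410.0, -50.0, 300.0], [371.0, -14.0, 400.0]]
```

View pics/t1.png

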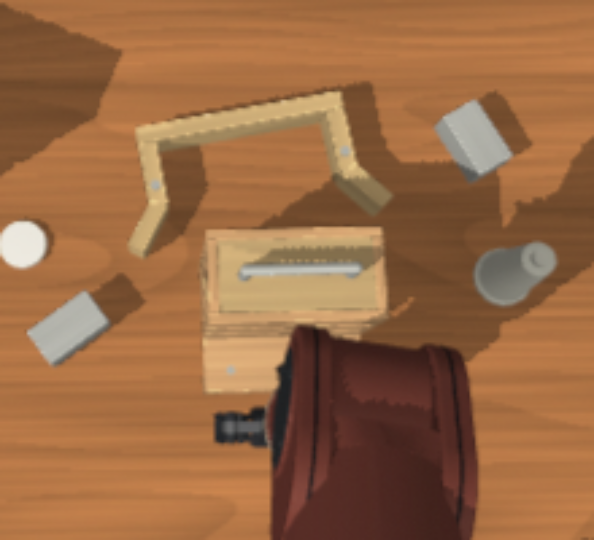

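Emit:
{"api": "step_arm", "payload": {
  "increments": [
    {"grip": 8.5, "offset": [0, 0.2, 2], "rot": [0, 0, 0]},
    {"grip": 8.5, "offset": [0, 0.3, 3.8], "rot": [0, 0, 0]},
    {"grip": 8.5, "offset": [-0.5, 0.4, 3.8], "rot": [0, 0, 0]},
    {"grip": 8.5, "offset": [-1, 0.4, 3.8], "rot": [0, 0, 0]},
    {"grip": 8.5, "offset": [-1.4, 0.4, 3.8], "rot": [0, 0, 0]},
    {"grip": 8.5, "offset": [-1.8, 0.4, 3.8], "rot": [0, 0, 0]},
    {"grip": 8.5, "offset": [-2.1, 0.4, 3.8], "rot": [0, 0, 0]},
    {"grip": 8.5, "offset": [-2.3, 0.4, 3.8], "rot": [0, 0, 0]},
    {"grip": 8.5, "offset": [-2.5, 0.4, 3.8], "rot": [0, 0, 0]},
    {"grip": 8.5, "offset": [-2.7, 0.4, 3.8], "rot": [0, 0, 0]},
    {"grip": 8.5, "offset": [-2.9, 0.4, 3.8], "rot": [0, 0, 0]}
  ]
}}

```text
time_s: 4.5
position: [463.6, -71.8, 12.7]
orientation: [-0.003, -0.002, 1.0, 0.001]
ft_force: [-15.8, 2.6, 11.7]
opening: 85.1
```

```bash
cat >> h.py <<'E'
B=np.array([669,-50.2,.162])
def tool(bx,by,byaw,d=75.5,z=15):
    a=B[2]+byaw;C,S=np.cos(B[2]),np.sin(B[2])
    x=B[0]+C*bx-S*by;y=B[1]+S*bx+C*by
    return x-d*np.cos(a),y-d*np.sin(a),z,a
E
python3 - <<'E'
from h import *; from station import *
s=state();print(s['position'],s['ft_force'])
plan(s,[tool(x,-1+(x+132)/100,-.16*max(0,1-(x+132)/80)) for x in (-131,-120,-110,-100,-90,-80,-70,-60)])
E
```

```text
[463.56913118 -71.81311789  12.7243572 ] [-15.83206339   2.56518889  11.7169193 ]
[-0.08, -0.08, -0.23] [0.003, -0.006, 0.001]
[-1.17, -0.06, -0.23] [0.003, -0.006, -0.021]
[-2.16, -0.05, -0.24] [0.003, -0.006, -0.041]
[-3.15, -0.03, -0.25] [0.003, -0.006, -0.061]
[-4.15, -0.02, -0.25] [0.003, -0.006, -0.081]
[-5.15, -0.0, -0.26] [0.003, -0.006, -0.101]
[-6.15, 0.02, -0.27] [0.003, -0.006, -0.121]
[-7.16, 0.03, -0.27] [0.003, -0.006, -0.141]
```

Emit:
{"api": "step_arm", "payload": {
  "increments": [
    {"grip": 8.5, "offset": [-0.5, -0.07, -0.2], "rot": [0, 0, -0.005]},
    {"grip": 8.5, "offset": [-0.8, -0.07, -0.2], "rot": [0, 0, -0.013]},
    {"grip": 8.5, "offset": [-1.2, -0.06, -0.2], "rot": [0, 0, -0.021]},
    {"grip": 8.5, "offset": [-1.6, -0.06, -0.2], "rot": [0, 0, -0.029]},
    {"grip": 8.5, "offset": [-2.0, -0.05, -0.2], "rot": [0, 0, -0.037]},
    {"grip": 8.5, "offset": [-2.4, -0.05, -0.2], "rot": [0, 0, -0.045]},
    {"grip": 8.5, "offset": [-2.8, -0.04, -0.2], "rot": [0, 0, -0.053]},
    {"grip": 8.5, "offset": [-3.2, -0.03, -0.2], "rot": [0, 0, -0.061]},
    {"grip": 8.5, "offset": [-3.6, -0.03, -0.2], "rot": [0, 0, -0.069]},
    {"grip": 8.5, "offset": [-4.0, -0.02, -0.2], "rot": [0, 0, -0.077]}
  ]
}}

```text
time_s: 5.5
position: [500.4, -72.5, 13.1]
orientation: [-0.006, -0.04, 0.999, 0.002]
ft_force: [-7.9, -2.2, -3.3]
opening: 84.7
```

Run:
```python
from h import *; from station import *
s=state();print(s['position'],s['ft_force'],s['orientation'])
d=capture('top');cv2.imwrite('pics/t2.png',cv2.resize(d['img'][140:260,290:430],None,fx=4.4,fy=4.4,interpolation=cv2.INTER_CUBIC)[:,:,::-1])
```

```text
[500.36233409 -72.50392973  13.08164629] [-7.92852194 -2.16583017 -3.29159338] [-0.00615603 -0.04041297  0.99916282  0.00159873]
```

View pics/t2.png

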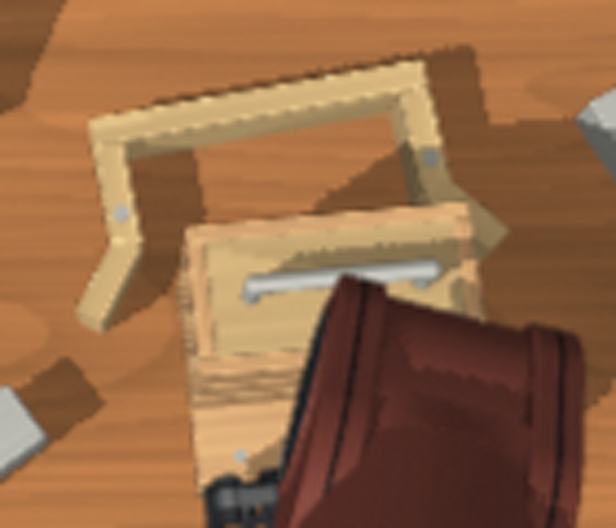

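```bash
cat >> h.py <<'E'
def rel(c):
    C,S=np.cos(B[2]),np.sin(B[2]);e=np.array(c[:2])-B[:2];return np.round([C*e[0]+S*e[1],-S*e[0]+C*e[1],c[2]-B[2]],3)
E
python3 - <<'E'
from h import *; from station import *
s=state();d=capture('top');R=cv2.Rodrigues(np.array(d['rvec']))[0];C=-R.T@np.array(d['tvec']).ravel()
for u in [(367,204),(367,242)]:
  r=R.T@np.linalg.inv(d['camera_matrix'])@np.array([*u,1.])
  print(u,[(C+r*(z-C[2])/r[2]).round().tolist() for z in(200,250,300,400,450)])
f=lambda L:np.array(L)/4.4+[290-.4,140-.4]
c,r=fit(d,CR[:2],f([(187,230),(467,203)]),[570,-70,.08]);print(c,r.tolist(),'rel',rel(c))
plan(s,[tool(x,-1+(x+132)/100,-.16*max(0,1-(x+132)/80)) for x in (-90,-80,-70,-60,-50)])
E
```

```text
(367, 204) [[598.0, -65.0, 200.0], [588.0, -58.0, 250.0], [577.0, -52.0, 300.0], [557.0, -39.0, 400.0], [547.0, -32.0, 450.0]]
(367, 242) [[513.0, -61.0, 200.0], [508.0, -55.0, 250.0], [503.0, -49.0, 300.0], [492.0, -36.0, 400.0], [487.0, -30.0, 450.0]]
[ 5.74186627e+02 -6.78657910e+01  8.66481657e-02] [[-0.3, 0.0], [0.3, -0.0]] rel [-9.6421e+01 -2.1420e+00 -7.5000e-02]
[-0.38, 0.03, -0.18] [0.003, -0.011, -0.004]
[-1.38, -0.03, -0.19] [0.004, -0.011, -0.024]
[-2.38, -0.09, -0.2] [0.004, -0.011, -0.044]
[-3.39, -0.15, -0.21] [0.004, -0.011, -0.064]
[-4.39, -0.18, -0.22] [0.004, -0.011, -0.08]
```

Run:
```python
from h import *; from station import *
d=capture('side');cv2.imwrite('pics/s2.png',cv2.resize(d['img'][110:290,280:480],None,fx=3.2,fy=3.2,interpolation=cv2.INTER_CUBIC)[:,:,::-1])
```

```text
(no output)
```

View pics/s2.png

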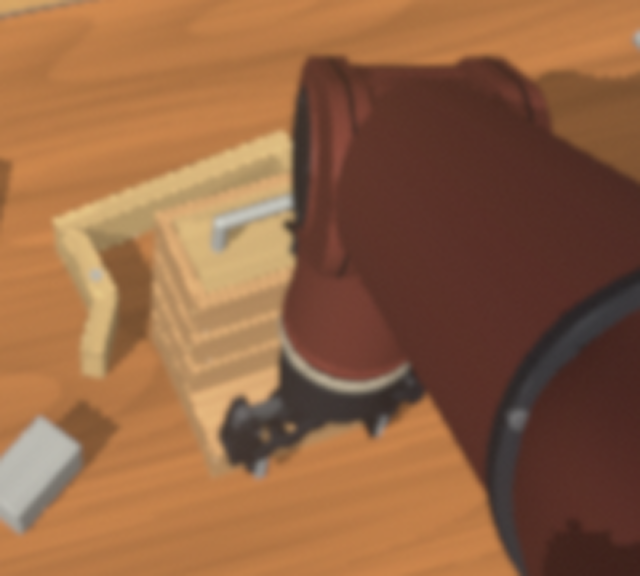

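Run:
```python
from h import *; from station import *
d=capture('side');R=cv2.Rodrigues(np.array(d['rvec']))[0];C=-R.T@np.array(d['tvec']).ravel()
for u in [(377,162),(380,129),(385,194)]:
  r=R.T@np.linalg.inv(d['camera_matrix'])@np.array([*u,1.])
  print(u,[(C+r*(z-C[2])/r[2]).round().tolist() for z in(250,300,350,400,450)])
```

```text
(377, 162) [[593.0, -74.0, 250.0], [560.0, -56.0, 300.0], [528.0, -37.0, 350.0], [495.0, -19.0, 400.0], [462.0, -0.0, 450.0]]
(380, 129) [[672.0, -109.0, 250.0], [633.0, -88.0, 300.0], [594.0, -66.0, 350.0], [555.0, -45.0, 400.0], [516.0, -24.0, 450.0]]
(385, 194) [[519.0, -63.0, 250.0], [492.0, -46.0, 300.0], [466.0, -28.0, 350.0], [439.0, -10.0, 400.0], [412.0, 7.0, 450.0]]
```

Triangulating the wrist housing puts its underside at about z=330, well above the handle at 208. The crate is steering as planned, at rel (-96, -2, -0.075), so I'll keep going.

Emit:
{"api": "step_arm", "payload": {
  "increments": [
    {"grip": 8.5, "offset": [-0.6, 0.02, -0.1], "rot": [0, 0, -0.006]},
    {"grip": 8.5, "offset": [-1.0, 0.0, -0.2], "rot": [0, 0, -0.014]},
    {"grip": 8.5, "offset": [-1.4, -0.03, -0.2], "rot": [0, 0, -0.022]},
    {"grip": 8.5, "offset": [-1.8, -0.05, -0.2], "rot": [0, 0, -0.03]},
    {"grip": 8.5, "offset": [-2.2, -0.07, -0.2], "rot": [0, 0, -0.038]},
    {"grip": 8.5, "offset": [-2.6, -0.1, -0.2], "rot": [0, 0, -0.046]},
    {"grip": 8.5, "offset": [-3.0, -0.12, -0.2], "rot": [0, 0, -0.054]},
    {"grip": 8.5, "offset": [-3.4, -0.15, -0.2], "rot": [0, 0, -0.062]},
    {"grip": 8.5, "offset": [-3.8, -0.16, -0.2], "rot": [0, 0, -0.07]},
    {"grip": 8.5, "offset": [-4.2, -0.18, -0.2], "rot": [0, 0, -0.077]},
    {"grip": 8.5, "offset": [-4.5, -0.2, -0.2], "rot": [0, 0, -0.081]}
  ]
}}

```text
time_s: 6.8
position: [543.3, -71.4, 13.5]
orientation: [-0.008, -0.081, 0.997, 0.002]
ft_force: [-8.0, -1.9, -2.2]
opening: 85.1
```

Run:
```python
from h import *; from station import *
s=state();print(s['position'],s['ft_force'],s['orientation'])
d=capture('top');cv2.imwrite('pics/t3.png',cv2.resize(d['img'][140:260,290:430],None,fx=4.4,fy=4.4,interpolation=cv2.INTER_CUBIC)[:,:,::-1])
plan(s,[tool(x,0,0) for x in (-50,-25,0)])
```

```text
[543.33856366 -71.42388674  13.49147939] [-7.95370879 -1.90653159 -2.20303595] [-0.00821649 -0.08056413  0.99671403  0.00174829]
[-0.19, 0.07, -0.15] [0.005, -0.016, -0.001]
[-2.69, 0.07, -0.19] [0.005, -0.016, -0.001]
[-5.19, 0.07, -0.23] [0.005, -0.016, -0.001]
```

View pics/t3.png

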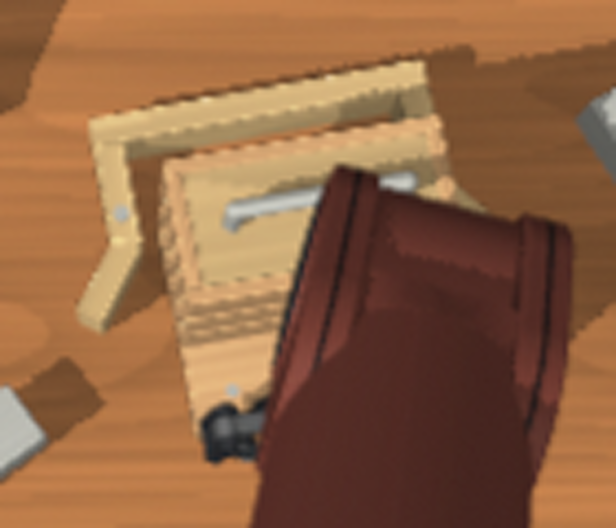

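Run:
```python
from h import *; from station import *
s=state();d=capture('top')
f=lambda L:np.array(L)/4.4+[290-.4,140-.4]
c,r=fit(d,CR[:2],f([(162,160),(440,119)]),[610,-60,.15]);print(c,r.tolist(),'rel',rel(c))
print('bay slope check',fit(d,BAY[:2],f([(90,122),(422,62)]),[680,-50,.15]))
```

```text
[ 6.16909431e+02 -5.90866309e+01  1.39549838e-01] [[0.0, -0.0], [-0.0, 0.0]] rel [-5.2842e+01 -3.6800e-01 -2.2000e-02]
bay slope check (array([ 6.68845673e+02, -5.21877943e+01,  1.74560539e-01]), array([[-0.2,  0. ],
       [ 0.2, -0. ]]))
```

Emit:
{"api": "step_arm", "payload": {
  "increments": [
    {"grip": 8.5, "offset": [-0.6, 0.02, -0.15], "rot": [0, 0, -0.003]},
    {"grip": 8.5, "offset": [-1.0, 0.03, -0.15], "rot": [0, 0, -0.006]},
    {"grip": 8.5, "offset": [-1.4, 0.03, -0.15], "rot": [0, 0, -0.009]},
    {"grip": 8.5, "offset": [-1.8, 0.03, -0.15], "rot": [0, 0, -0.012]},
    {"grip": 8.5, "offset": [-2.2, 0.03, -0.2], "rot": [0, 0, -0.015]},
    {"grip": 8.5, "offset": [-2.6, 0.03, -0.2], "rot": [0, 0, -0.015]},
    {"grip": 8.5, "offset": [-3.0, 0.03, -0.2], "rot": [0, 0, -0.015]},
    {"grip": 8.5, "offset": [-3.4, 0.03, -0.2], "rot": [0, 0, -0.015]},
    {"grip": 8.5, "offset": [-3.8, 0.03, -0.2], "rot": [0, 0, -0.015]},
    {"grip": 8.5, "offset": [-4.2, 0.03, -0.2], "rot": [0, 0, -0.015]},
    {"grip": 8.5, "offset": [-4.5, 0.03, -0.2], "rot": [0, 0, -0.015]}
  ]
}}

```text
time_s: 8.0
position: [585.3, -64.3, 13.4]
orientation: [-0.011, -0.088, 0.996, 0.002]
ft_force: [-8.4, -1.6, -1.9]
opening: 84.9
```

Emit:
{"api": "step_arm", "payload": {
  "increments": [
    {"grip": 8.5, "offset": [-0.4, 0, -0.1], "rot": [0, 0, 0]},
    {"grip": 8.5, "offset": [-0.6, 0, -0.1], "rot": [0, 0, 0]},
    {"grip": 8.5, "offset": [-0.8, 0, -0.1], "rot": [0, 0, 0]},
    {"grip": 8.5, "offset": [-1.0, 0, -0.1], "rot": [0, 0, 0]},
    {"grip": 8.5, "offset": [-1.0, 0, -0.1], "rot": [0, 0, 0]}
  ]
}}

```text
time_s: 8.5
position: [592.0, -63.3, 13.1]
orientation: [-0.014, -0.087, 0.996, 0.002]
ft_force: [-10.4, -2.0, 2.5]
opening: 84.7
```

Emit:
{"api": "step_arm", "payload": {
  "increments": [
    {"grip": 8.5, "offset": [-0.4, 0, -0.1], "rot": [0, 0, 0]},
    {"grip": 8.5, "offset": [-0.6, 0, -0.1], "rot": [0, 0, 0]},
    {"grip": 8.5, "offset": [-0.7, 0, -0.1], "rot": [0, 0, 0]},
    {"grip": 8.5, "offset": [-0.8, 0, -0.1], "rot": [0, 0, 0]},
    {"grip": 8.5, "offset": [-0.8, 0, -0.1], "rot": [0, 0, 0]}
  ]
}}

```text
time_s: 9.0
position: [595.8, -62.9, 13.0]
orientation: [-0.018, -0.087, 0.996, 0.003]
ft_force: [-17.5, -1.3, 10.1]
opening: 85.1
```

Emit:
{"api": "step_arm", "payload": {
  "increments": [
    {"grip": 8.5, "offset": [-0.5, 0, -0.1], "rot": [0, 0, 0]},
    {"grip": 8.5, "offset": [-0.8, 0, -0.1], "rot": [0, 0, 0]},
    {"grip": 8.5, "offset": [-1.0, 0, -0.1], "rot": [0, 0, 0]},
    {"grip": 8.5, "offset": [-1.0, 0, -0.1], "rot": [0, 0, 0]}
  ]
}}

```text
time_s: 9.4
position: [595.5, -62.9, 12.5]
orientation: [-0.028, -0.086, 0.996, 0.004]
ft_force: [-42.9, -1.8, 34.6]
opening: 85.0
```

Run:
```python
from h import *; from station import *
s=state();print(s['position'],s['ft_force'],s['wrist_torque'])
d=capture('top');cv2.imwrite('pics/t4.png',cv2.resize(d['img'][140:260,290:430],None,fx=4.4,fy=4.4,interpolation=cv2.INTER_CUBIC)[:,:,::-1])
```

```text
[595.46712011 -62.89612312  12.5273698 ] [-42.85290499  -1.8011884   34.55419026] [0.0324128  8.55916274 0.58423696]
```

View pics/t4.png

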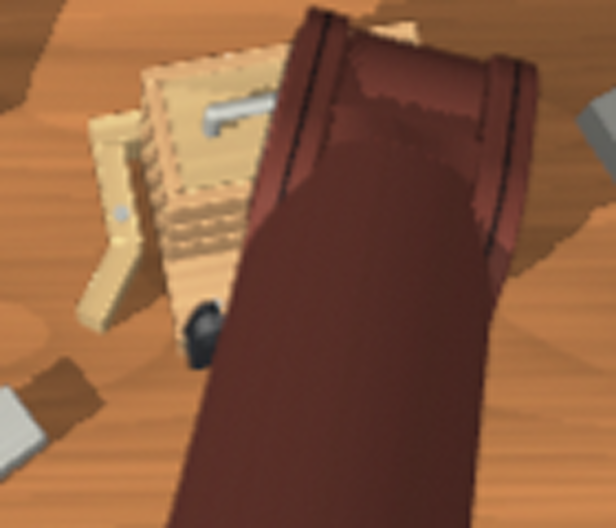

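Position stopped advancing while the force rose to 43 N, so the crate is against the back board. Now I'll back off.

Emit:
{"api": "step_arm", "payload": {
  "increments": [
    {"grip": 8.5, "offset": [0.3, 0, -0.1], "rot": [0, 0, 0]},
    {"grip": 8.5, "offset": [0.8, 0, -0.2], "rot": [0, 0, 0]},
    {"grip": 8.5, "offset": [2, 0, -0.5], "rot": [0, 0, 0]},
    {"grip": 8.5, "offset": [4, 0, -0.6], "rot": [0, 0, 0]},
    {"grip": 8.5, "offset": [7, 0, -0.8], "rot": [0, 0, 0]},
    {"grip": 8.5, "offset": [10, 0, -1], "rot": [0, 0, 0]},
    {"grip": 8.5, "offset": [13, 0, -1.5], "rot": [0, 0, 0]},
    {"grip": 8.5, "offset": [14, 0, -4], "rot": [0, 0, 0]},
    {"grip": 8.5, "offset": [14, 0, -8], "rot": [0, 0, 0]},
    {"grip": 8.5, "offset": [14, 0, -12], "rot": [0, 0, 0]},
    {"grip": 8.5, "offset": [14, 0, -12], "rot": [0, 0, 0]}
  ]
}}

```text
time_s: 10.55
position: [467.7, -87.6, 145.1]
orientation: [-0.023, -0.086, 0.996, 0.004]
ft_force: [0.2, -0.5, 0.7]
opening: 84.9
```

Run:
```python
from h import *; from station import *
s=state();print(s['position'],s['ft_force'],s['time_s'])
d=capture('top');cv2.imwrite('pics/t5.png',cv2.resize(d['img'][135:265,280:440],None,fx=4.4,fy=4.4,interpolation=cv2.INTER_CUBIC)[:,:,::-1])
for t in ['weight_a','cone','chalk']: print(t,[(np.round(x['centre']).tolist(),round(x['confidence'],2)) for x in find_in('top',t)])
```

```text
[467.7341362  -87.60094765 145.13589249] [ 0.22077273 -0.46210602  0.70762915] 10.55
weight_a [([720.0, -277.0, 43.0], 0.97), ([537.0, 136.0, 41.0], 0.9)]
cone []
chalk [([622.0, 180.0, 10.0], 0.57)]
```

View pics/t5.png

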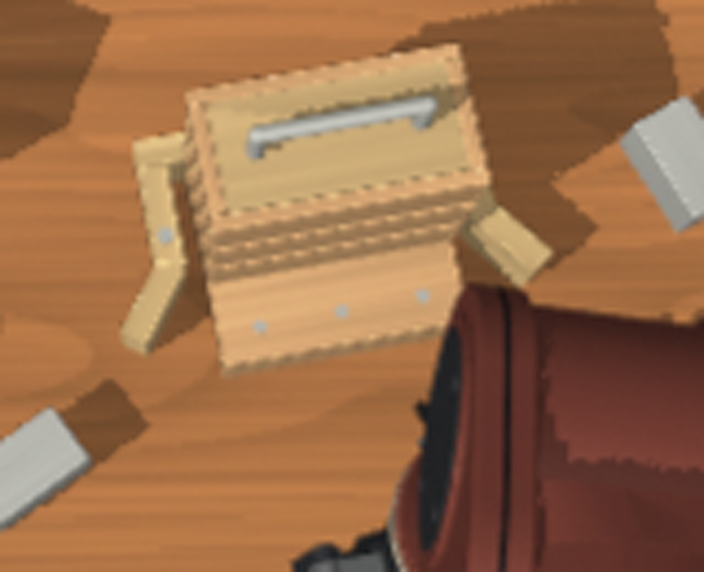

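Run:
```python
from h import *; from station import *
d=capture('top')
f=lambda L:np.array(L)/4.4+[280-.4,135-.4]
c,r=fit(d,[CR[i] for i in(0,1,2,4)],f([(188,94),(458,44),(489,185),(224,366)]),[668,-50,.16]);print(c,r.tolist(),'rel',rel(c), state()['ft_force'])
```

```text
[ 6.69581495e+02 -5.04158939e+01  1.69599091e-01] [[-0.6, -0.4], [0.1, 0.1], [0.5, -0.0], [-0.0, 0.4]] rel [ 0.539 -0.307  0.008] [ 0.39810496  0.07715922 -0.36751059]
```

The crate fits at x +0.5 mm, y -0.3 mm and yaw 0.008 rad in the bay frame. The arm is clear, so I'm handing in.

```bash
python3 -c "
from station import *
print(hand_in())"
```

```text
the job is handed in; nothing more can be done
None
```

I pushed the crate into the bay with the two open fingertips low on its skid base, turning it about 0.16 rad on the way in. I pressed until it stopped against the back board at about 43 N, then backed off and raised the arm clear. The job was handed in at about 10.6 s of the 58 s allowed; no verdict was reported.

- **Crate position:** the last fit in the top camera puts the crate at x +0.5 mm, y -0.3 mm and 0.008 rad in the bay frame. That is limited by about 2 mm of calibration error. The fitted bay poses differed by up to 4 mm and 0.017 rad. The stop in travel independently suggests the crate is home.
- **Contact:** the force reading after backing off was about 0, so the robot is touching nothing. The picture shows the crate upright.
- **Bystanders:** both weights and the chalk came back within 4 mm of where they started. The cone was not found in the last picture, probably because the arm was hiding it. Nothing came near it as far as I could tell, but I did not confirm that it stayed put.
- **Force:** during the final press the vertical force rose to 35 N and the tool tilted about 0.05 rad. The wrist force stayed well under its 120 N limit.

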